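# Stand the fallen picture stands back up

## Task

Two of the three L-shaped micrograph picture stands have been knocked onto their backs. Tip each of the two back up by pushing on its raised foot plate, so that it stands on its foot again close to where it fell; do not pick the stands up. Leave the third stand, the bottles and the Petri dishes where they are.

Things in the scene. Friction and masses are not known exactly. Their poses are not given: they have to be found in the camera images.
- tall_stand: fallen L-shaped picture stand, 85 mm wide: white panel 110 mm tall, 8 mm thick; steel foot 95 mm long, 6 mm thick; about 0.4 kg, mostly foot. Origin: middle of the heel (outer edge where foot and panel meet). Own x: along the foot, the way the print faces; y: along the heel; z: up the panel. Starts with panel flat on the table, back down, pointing roughly to the robot, foot sticking straight up.
- tall_stand_toe (a point): middle of the free edge of its foot, on the face towards the panel; at the start the top of the fallen stand, 95 mm up. Pushing the upper part of the foot level, away from the panel (about 0.5 to 2 N), pivots it on the heel; leaned 20 to 35 degrees from vertical it drops onto its foot by itself and the panel stands up. Pushed low, the stand may slide instead.
- wide_stand: fallen L-shaped picture stand, 125 mm wide: white panel 85 mm tall, 8 mm thick; steel foot 85 mm long, 6 mm thick; about 0.4 kg, mostly foot. Origin: middle of the heel (outer edge where foot and panel meet). Own x: along the foot, the way the print faces; y: along the heel; z: up the panel. Starts with panel flat on the table, back down, pointing roughly to the robot, foot sticking straight up.
- wide_stand_toe (a point): middle of the free edge of its foot, on the face towards the panel; at the start the top of the fallen stand, 85 mm up. Pushing the upper part of the foot level, away from the panel (about 0.5 to 2 N), pivots it on the heel; leaned 20 to 35 degrees from vertical it drops onto its foot by itself and the panel stands up. Pushed low, the stand may slide instead.
- third_stand: a third such stand, 85 mm wide, panel 100 mm tall, foot 70 mm long, already upright near the middle, beyond the fallen ones; origin and axes as for the others. Leave alone.
- jar: small amber jar with a white cap, 32 mm across, 65 mm tall, between the fallen stands, nearest the robot; origin at the centre of its underside. Leave alone.
- dropper: amber bottle with a black cap, 30 mm across, 85 mm tall, between the fallen stands; origin at the centre of its underside. Leave alone.
- dish_stack: stack of five closed Petri dishes, 90 mm across, 82 mm tall, at the far left; origin at the centre of its underside. Leave alone.
- dish_pair: two stacked closed Petri dishes, 90 mm across, 32 mm tall, at the far right; origin at the centre of the underside. Leave alone.
- dish_left: closed Petri dish, 90 mm across, 16 mm tall, left of the fallen stands; origin at the centre of its underside. Leave alone.
- dish_right: closed Petri dish, 90 mm across, 16 mm tall, right of the fallen stands; origin at the centre of its underside. Leave alone.
There are look-alikes about, which are no part of the job. Leave any orange or red look-alike of the wide_stand alone. What is shaped like the tall_stand but orange or red is not meant.

How it is judged:
By the outcome, as a careful person would: the job done as asked, in the order asked, and still so for the second after the job is handed in, with the robot touching nothing.
It also fails if it takes over 45 s, if anything falls off the work surface, if the arm or the gripper's body presses on something with over 40 N, if the wrist force passes 120 N, or if a joint passes its speed limit or range.

## Robot

A 7-joint arm with a two-finger parallel gripper is mounted at the origin on the work surface. World frame = base frame: x ahead of the robot, y to its left, z up, the work surface at z = 0. Lengths are in m, angles in rad, forces in N, time in s.
With the tool pointing down it reaches from about 0.425 to 0.875 m from the base axis. Payload 4.7 kg.
Tool frame: the origin (TCP) lies midway between the tips of the shut fingers; the grasp point (between the pads) lies 19 mm behind it (ctrl.grip_point_offset is the distance from the TCP to the grasp point, in m); z points along the fingers, y is the line along which they close (so a half turn about z gives the same grasp; the last joint's range is limited). The gripper opens to 87 mm and grips with 3 to 60 N. Pads are 19 mm wide; open, the fingers measure 117 mm over their backs; the gripper's body (75 mm by 190 mm) begins 51 mm behind the grasp point.
Start: joints at [-1.289, 0.321, -0.07, 1.45, 0.023, 1.371, -0.057], TCP at [0.172, 0.627, 0.223] pointing down, gripper open.
Joint ranges: [-2.86, 2.86], [-0.3, 2.09], [-1.38, 1.24], [0.06, 2.45], [-1.56, 4.7], [0.09, 2.05], [-2.69, 2.69]. Speed limits (rad/s): [2.57, 2.57, 3.14, 3.14, 3.14, 3.14, 3.14].

## Interface

Orientations are given as a rotation vector (axis times angle).
In Python, from bench import ctrl gives the robot as it stands. The module is installed in compiled form; this text tells all that it offers.
- The arm moves only by the shell command python3 -m handwheel 'ROWS' [OPENING] [FORCE]. ROWS is JSON, a list of rows, each an object of numbers: "x", "y", "z": the shift along the tool's x, y, z in m; "wx", "wy", "wz": the turn, a rotation vector about the tool's x, y, z in degrees. A call has 1 to 10 rows; each row is the pose to reach, as a shift and turn from the pose commanded when the call began, along the tool's axes at that moment; what a row does not reach only later rows make up. A row lasts 1/12 s, in which the tool goes at most 41.7 mm and 7.16 degrees, less where a joint would pass 70% of its speed; a pose out of reach is approached as far as the arm can. A call with a gripper value outside its range is refused whole. OPENING is the finger opening in m, from 0 to 0.087, set as the call begins (- or left out, the last holds). The fingers move at their own pace and stop on an object; FORCE is the grip in N (left out, the last holds). Time passes only in rows, so rows that repeat a pose let the fingers close. It gives the time, the measured TCP pose, the force, the opening and the grip force at its end, in the units of the state.
- ctrl.get_state(): the state, without advancing time (a new reading comes with each control period).
- ctrl.get_image(name): name is "side" or "top" or "wrist"; returns a dict with "image" (400x640x3 uint8, red, green, blue), "K" (3x3 intrinsics, pixels), "world_to_cam" (4x4, takes a point from world to camera coordinates); the wrist camera has in their place "hand_eye" (4x4, takes a point from camera to tool coordinates, whose origin is the TCP and whose axes are the flange's). Camera axes: x right, y down, z forward; pixel columns grow to the right and rows downward; lengths in m; the calibration is good to about 2 mm. A picture is of the moment at which its call begins: read the wrist's pose just before it. There is no depth.
- ctrl.close_job(): hands the job in; it is judged then, once.
The state is a dict: "time": time; "joint_positions": joint angles; "qd": joint speeds; "joint_torque": joint torques, N m; "position": TCP position; "tool_rot": TCP orientation; "ft_force": force on the tool from outside, world axes, zero at the start; "torque": the same for the moment, N m; "grip_width": opening from 0.0 (shut) to 1.0 (fully open); "grip_force": force on a finger pad.
Only numpy, scipy, OpenCV 4.12 (cv2) and the standard library are available. Lean on these libraries where they do the work, as an engineer would, in place of code of your own. Each camera call takes 0.05 s, during which the arm holds its last target. There are 200 camera calls.

## Working session

There is one attempt and no reset: what is moved stays moved. The work goes in short steps, Python scripts to look and compute and a shell command to move; the robot and the scene stay as the last step left them, time stands still between calls to the robot, and variables do not carry over. Pictures are saved under pics/ and viewed, at most 10 in all, crops included, and the job is handed in when it is done.

```bash
mkdir -p pics; python3 - <<'E'
from bench import ctrl
import cv2,pickle
s=ctrl.get_state();print(s['time'],s['position'],s['tool_rot'])
d={}
for n in("top","side"):
    r=ctrl.get_image(n);d[n]=r;cv2.imwrite(f'pics/{n}0.png',r['image'][:,:,::-1])
    print(n,r['K'],r['world_to_cam'])
pickle.dump(d,open('cal.pkl','wb'))
E
```

```text
0.0 [0.17189474 0.62630316 0.22148782] [-4.19315589e-01 -3.11334716e+00  2.92522652e-03]
top [[498.63027477   0.         315.98115265]
 [  0.         498.63027477 194.81874284]
 [  0.           0.           1.        ]] [[-0.00999231 -0.99982908 -0.01555518  0.00655649]
 [-0.99586477  0.01135501 -0.0901356   0.56984191]
 [ 0.09029683  0.0145902  -0.99580802  1.6519397 ]
 [ 0.          0.          0.          1.        ]]
side [[450.85795828   0.         314.51213457]
 [  0.         450.85795828 197.64448922]
 [  0.           0.           1.        ]] [[ 0.81374527 -0.58112982  0.01033284 -0.46259414]
 [-0.33383083 -0.48186229 -0.810164    0.25940889]
 [ 0.47578947  0.6558177  -0.58611221  1.18141324]
 [ 0.          0.          0.          1.        ]]
```

View pics/top0.png

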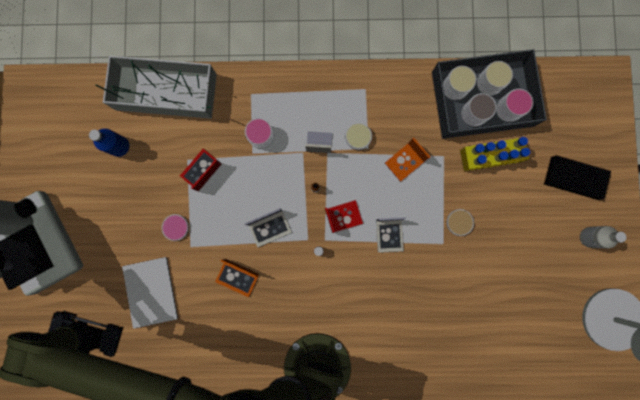

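View pics/side0.png

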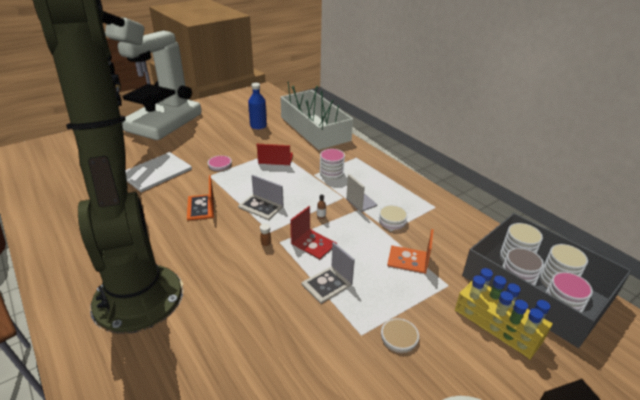

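The top view shows the two white fallen stands at about (268,228), the wide one, and (390,236), the tall one. The orange and red look-alikes are nearby, and the jar and dropper are at about (319,252) and (315,187). I'll enlarge that area.

```bash
python3 - <<'E'
import cv2
a=cv2.imread('pics/top0.png')[185:265,235:415]
b=cv2.imread('pics/side0.png')[165:305,235:365]
cv2.imwrite('pics/c1.png',cv2.resize(a,(792,352),interpolation=3))
cv2.imwrite('pics/c2.png',cv2.resize(b,(557,600),interpolation=3))
E
```

```text
(no output)
```

View pics/c1.png

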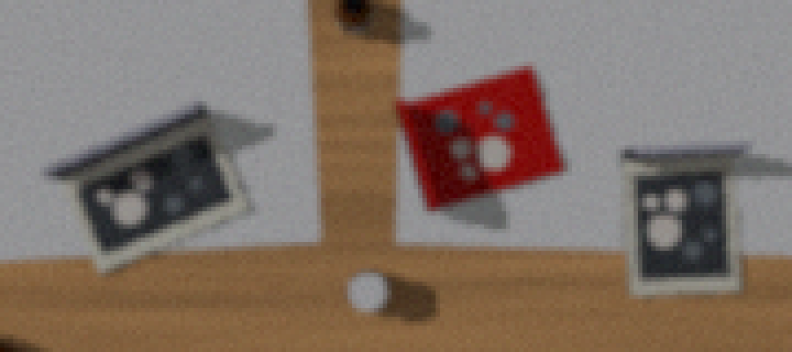

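The crop shows the wide stand's foot top edge from (48,173) to (203,105), with near panel corners (102,272) and (252,210). The tall stand's foot top edge runs from (622,152) to (747,148), with near corners (630,295) and (741,291). The red look-alike lies between them.

```bash
cat > h.py <<'E'
import numpy as np,pickle
d=pickle.load(open('cal.pkl','rb'))
def ray(K,T,u,v,z):
    R,t=T[:3,:3],T[:3,3]; c=-R.T@t; r=R.T@np.linalg.solve(K,[u,v,1]); return c+r*(z-c[2])/r[2]
def P(n,u,v,z): return ray(np.array(d[n]['K']),np.array(d[n]['world_to_cam']),u,v,z)
E
python3 - <<'E'
from h import *
def c(u,v,z): return P('top',235+u/4.4,185+v/4.4,z)
np.set_printoptions(precision=4,suppress=True)
for n,z,pts in(('wide',.085,[(48,173),(203,105)]),('wide',.008,[(102,272),(252,210)]),('tall',.095,[(622,152),(747,148)]),('tall',.008,[(630,295),(741,291)]),('red',.008,[(400,105),(530,68),(565,168),(432,208)]),('jar',.065,[(368,292)])):
    q=[c(*p,z) for p in pts]; e=q[1]-q[0]
    print(n,*q,'mid',(q[0]+q[1])/2 if len(q)>1 else'','len',np.hypot(*e[:2]),'normal deg',np.degrees(np.arctan2(e[0],-e[1])))
from bench import ctrl
from scipy.spatial.transform import Rotation as Ro
print(Ro.from_rotvec(ctrl.get_state()['tool_rot']).as_matrix())
E
```

```text
wide [0.4713 0.2273 0.085 ] [0.5201 0.113  0.085 ] mid [0.4957 0.1701 0.085 ] len 0.1242759797937632 normal deg 23.133785060965753
wide [0.3975 0.1976 0.008 ] [0.4438 0.0821 0.008 ] mid [0.4206 0.1398 0.008 ] len 0.12433169799156595 normal deg 21.8356092254056
tall [ 0.4818 -0.1933  0.095 ] [ 0.4838 -0.2842  0.095 ] mid [ 0.4828 -0.2387  0.095 ] len 0.09089726316936253 normal deg 1.2258233049271452
tall [ 0.3761 -0.2063  0.008 ] [ 0.3783 -0.2909  0.008 ] mid [ 0.3772 -0.2486  0.008 ] len 0.08462415023253439 normal deg 1.5026083637846925
red [ 0.5233 -0.0325  0.008 ] [ 0.5508 -0.133   0.008 ] [ 0.4735 -0.1585  0.008 ] [ 0.4439 -0.0561  0.008 ] mid [ 0.537  -0.0827  0.008 ] len 0.1042401335595444 normal deg 15.281576283215346Traceback (most recent call last):
  File "<stdin>", line 5, in <module>
IndexError: list index out of range
```

View pics/c2.png

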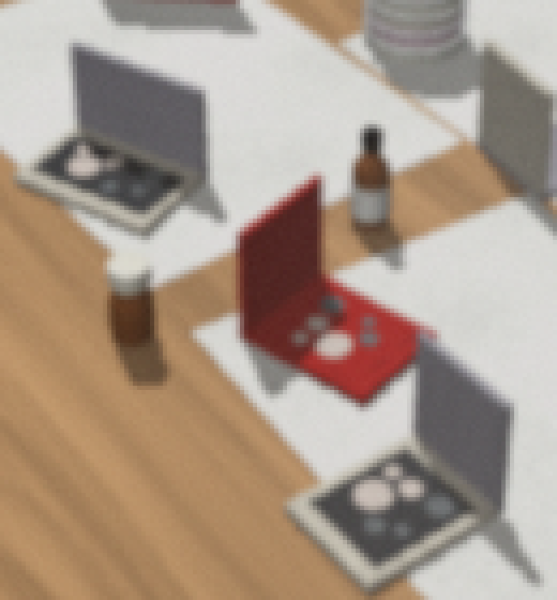

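The side crop confirms both panels lie toward the robot with their feet raised on the far side. I'll take the tall stand first, with shut fingers, passing over (0.5,0.15) at z 0.22.

```bash
cat >> h.py <<'E'
from scipy.spatial.transform import Rotation as Ro
def go(x,y,z,yaw):   # yaw: world heading (deg) of tool -x, tool pointing down
    from bench import ctrl
    s=ctrl.get_state(); R=Ro.from_rotvec(s['tool_rot']); a=np.radians(yaw)
    T=Ro.from_matrix(np.array([[-np.cos(a),-np.sin(a),0],[-np.sin(a),np.cos(a),0],[0,0,-1]]).T.T)
    sh=R.inv().apply(np.array([x,y,z])-s['position'])
    print('shift mm',np.round(sh*1000,1),'turn deg',np.round((R.inv()*T).as_rotvec(degrees=True),2),'t',s['time'],'pos',np.round(s['position'],4),'F',np.round(s['ft_force'],2))
E
python3 -c "
from h import *
go(.5,.15,.22,1.4)"
```

```text
shift mm [-442.4 -372.6    2.3] turn deg [-1.000e-01 -1.000e-02 -1.674e+01] t 0.1 pos [0.1719 0.6264 0.2216] F [ 0.47  0.89 -1.1 ]
```

```bash
python3 -m handwheel '[{"x":-0.442,"y":-0.373,"z":0,"wz":-16.7},{"x":-0.442,"y":-0.373,"z":0,"wz":-16.7},{"x":-0.442,"y":-0.373,"z":0,"wz":-16.7},{"x":-0.442,"y":-0.373,"z":0,"wz":-16.7},{"x":-0.442,"y":-0.373,"z":0,"wz":-16.7},{"x":-0.442,"y":-0.373,"z":0,"wz":-16.7},{"x":-0.442,"y":-0.373,"z":0,"wz":-16.7},{"x":-0.442,"y":-0.373,"z":0,"wz":-16.7},{"x":-0.442,"y":-0.373,"z":0,"wz":-16.7},{"x":-0.442,"y":-0.373,"z":0,"wz":-16.7}]' 0 10
python3 -c "
from h import *
go(.435,-.243,.2,1.4)"
```

```text
shift mm [-483.7 -768.7   22.9] turn deg [-1.000e-01 -1.000e-02 -1.674e+01] t 0.1 pos [0.1719 0.6264 0.2216] F [ 0.47  0.89 -1.1 ]invalid input at $[0]: expected keys x, y, z, wx, wy, wz
```

```bash
python3 -m handwheel '[{"x":-0.442,"y":-0.373,"z":0,"wx":0,"wy":0,"wz":-16.7},{"x":-0.442,"y":-0.373,"z":0,"wx":0,"wy":0,"wz":-16.7},{"x":-0.442,"y":-0.373,"z":0,"wx":0,"wy":0,"wz":-16.7},{"x":-0.442,"y":-0.373,"z":0,"wx":0,"wy":0,"wz":-16.7},{"x":-0.442,"y":-0.373,"z":0,"wx":0,"wy":0,"wz":-16.7},{"x":-0.442,"y":-0.373,"z":0,"wx":0,"wy":0,"wz":-16.7},{"x":-0.442,"y":-0.373,"z":0,"wx":0,"wy":0,"wz":-16.7},{"x":-0.442,"y":-0.373,"z":0,"wx":0,"wy":0,"wz":-16.7},{"x":-0.442,"y":-0.373,"z":0,"wx":0,"wy":0,"wz":-16.7},{"x":-0.442,"y":-0.373,"z":0,"wx":0,"wy":0,"wz":-16.7}]' 0 10
python3 -c "
from h import *
go(.435,-.243,.2,1.4)"
```

```text
time: 0.93
position: [0.4086, 0.2814, 0.2224]
tool_rot: [0.037, -3.141, -0.0]
ft_force: [1.3, 0.4, 1.0]
grip_width: 0.324
grip_force: 0.0
shift mm [ -14.  -524.9   22.3] turn deg [ 0.01 -0.01 -0.04] t 0.9333 pos [0.4086 0.2814 0.2224] F [1.27 0.36 1.01]
```

```bash
python3 -m handwheel '[{"x":-0.065,"y":-0.26,"z":0,"wx":0,"wy":0,"wz":0},{"x":-0.065,"y":-0.26,"z":0,"wx":0,"wy":0,"wz":0},{"x":-0.065,"y":-0.26,"z":0,"wx":0,"wy":0,"wz":0},{"x":-0.065,"y":-0.26,"z":0,"wx":0,"wy":0,"wz":0},{"x":-0.065,"y":-0.26,"z":0,"wx":0,"wy":0,"wz":0},{"x":-0.065,"y":-0.26,"z":0,"wx":0,"wy":0,"wz":0},{"x":-0.065,"y":-0.26,"z":0,"wx":0,"wy":0,"wz":0},{"x":-0.014,"y":-0.525,"z":0.022,"wx":0,"wy":0,"wz":0},{"x":-0.014,"y":-0.525,"z":0.022,"wx":0,"wy":0,"wz":0},{"x":-0.014,"y":-0.525,"z":0.022,"wx":0,"wy":0,"wz":0}]'
python3 -c "
from h import *
go(.435,-.243,.2,1.4)"
```

```text
time: 1.77
position: [0.4578, -0.0994, 0.212]
tool_rot: [0.039, -3.141, -0.0]
ft_force: [0.6, -0.6, -0.5]
grip_width: 0.007
grip_force: 0.0
shift mm [  26.3 -143.    12. ] turn deg [ 0.   -0.01  0.01] t 1.7667 pos [ 0.4578 -0.0994  0.212 ] F [ 0.6  -0.6  -0.46]
```

```bash
python3 -m handwheel '[{"x":0.026,"y":-0.143,"z":0.012,"wx":0,"wy":0,"wz":0},{"x":0.026,"y":-0.143,"z":0.012,"wx":0,"wy":0,"wz":0},{"x":0.026,"y":-0.143,"z":0.012,"wx":0,"wy":0,"wz":0},{"x":0.026,"y":-0.143,"z":0.012,"wx":0,"wy":0,"wz":0},{"x":0.026,"y":-0.143,"z":0.082,"wx":0,"wy":0,"wz":0},{"x":0.026,"y":-0.143,"z":0.142,"wx":0,"wy":0,"wz":0},{"x":0.026,"y":-0.143,"z":0.142,"wx":0,"wy":0,"wz":0},{"x":0.026,"y":-0.143,"z":0.142,"wx":0,"wy":0,"wz":0},{"x":0.026,"y":-0.143,"z":0.142,"wx":0,"wy":0,"wz":0}]'
python3 - <<'E'
from h import *
from bench import ctrl
import cv2
go(.453,-.243,.072,1.4)
a=ctrl.get_image('top')['image'][170:280,320:450,::-1]; b=ctrl.get_image('side')['image'][200:320,270:410,::-1]
cv2.imwrite('pics/t1.png',np.hstack([cv2.resize(x,(390,330),interpolation=3) for x in(a,b)]))
E
```

```text
time: 2.52
position: [0.4334, -0.2406, 0.0684]
tool_rot: [0.036, -3.135, -0.001]
ft_force: [1.3, 0.2, 0.9]
grip_width: 0.007
grip_force: 0.0
shift mm [-19.5  -2.8  -3.8] turn deg [ 0.05 -0.37 -0.07] t 2.5167 pos [ 0.4334 -0.2406  0.0684] F [1.28 0.17 0.88]
```

View pics/t1.png

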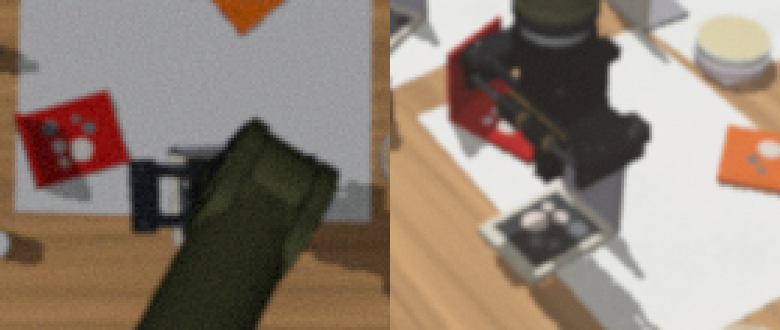

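The arm hides part of the view, but the shut fingers are over the tall stand's panel, centred in y and in front of the foot. Now I'll push level along tool -x.

```bash
python3 -m handwheel '[{"x":-0.015,"y":-0.002,"z":-0.003,"wx":0,"wy":0,"wz":0},{"x":-0.025,"y":-0.002,"z":-0.003,"wx":0,"wy":0,"wz":0},{"x":-0.030,"y":-0.002,"z":-0.003,"wx":0,"wy":0,"wz":0},{"x":-0.034,"y":-0.002,"z":-0.003,"wx":0,"wy":0,"wz":0},{"x":-0.038,"y":-0.002,"z":-0.003,"wx":0,"wy":0,"wz":0},{"x":-0.042,"y":-0.002,"z":-0.003,"wx":0,"wy":0,"wz":0},{"x":-0.046,"y":-0.002,"z":-0.003,"wx":0,"wy":0,"wz":0},{"x":-0.050,"y":-0.002,"z":-0.003,"wx":0,"wy":0,"wz":0},{"x":-0.054,"y":-0.002,"z":-0.003,"wx":0,"wy":0,"wz":0},{"x":-0.058,"y":-0.002,"z":-0.003,"wx":0,"wy":0,"wz":0}]'
python3 - <<'E'
from h import *
from bench import ctrl
import cv2
go(.52,-.243,.072,1.4)
b=ctrl.get_image('side')['image'][200:320,270:410,::-1]
cv2.imwrite('pics/t2.png',cv2.resize(b,(560,480),interpolation=3))
E
```

```text
time: 3.45
position: [0.4941, -0.2419, 0.0732]
tool_rot: [0.037, -3.141, -0.0]
ft_force: [-0.6, 0.0, -0.3]
grip_width: 0.003
grip_force: 0.2
shift mm [-25.8  -1.7   1.2] turn deg [ 0.01 -0.02 -0.05] t 3.45 pos [ 0.4941 -0.2419  0.0732] F [-0.64  0.05 -0.32]
```

View pics/t2.png

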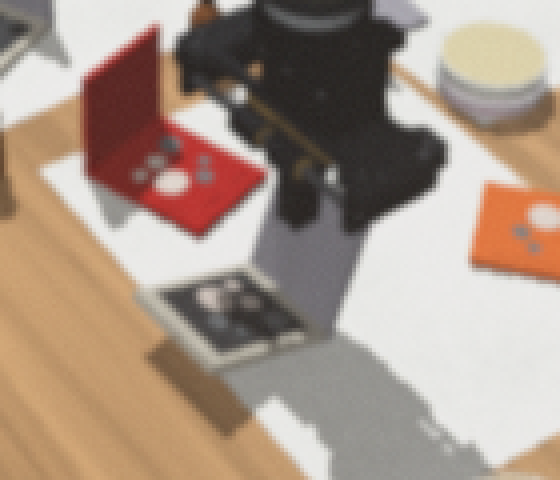

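The stand is pivoting cleanly: the panel is lifting off the table and the foot leans away. I'll keep pushing.

```bash
python3 -m handwheel '[{"x":-0.004,"y":0,"z":0,"wx":0,"wy":0,"wz":0},{"x":-0.008,"y":0,"z":0,"wx":0,"wy":0,"wz":0},{"x":-0.012,"y":0,"z":0,"wx":0,"wy":0,"wz":0},{"x":-0.016,"y":0,"z":0,"wx":0,"wy":0,"wz":0},{"x":-0.020,"y":0,"z":0,"wx":0,"wy":0,"wz":0},{"x":-0.023,"y":0,"z":0,"wx":0,"wy":0,"wz":0},{"x":-0.026,"y":0,"z":0,"wx":0,"wy":0,"wz":0},{"x":-0.026,"y":0,"z":0,"wx":0,"wy":0,"wz":0},{"x":-0.026,"y":0,"z":0,"wx":0,"wy":0,"wz":0},{"x":-0.026,"y":0,"z":0,"wx":0,"wy":0,"wz":0}]'
python3 - <<'E'
from h import *
from bench import ctrl
import cv2
go(.52,-.243,.072,1.4)
b=ctrl.get_image('side')['image'][200:320,270:410,::-1]
cv2.imwrite('pics/t3.png',cv2.resize(b,(560,480),interpolation=3))
E
```

```text
time: 4.33
position: [0.5197, -0.2414, 0.0733]
tool_rot: [0.037, -3.141, -0.0]
ft_force: [-0.2, 0.3, -0.1]
grip_width: 0.005
grip_force: 0.0
shift mm [-0.3 -1.6  1.3] turn deg [ 0.01 -0.02 -0.05] t 4.3333 pos [ 0.5197 -0.2414  0.0733] F [-0.17  0.3  -0.13]
```

View pics/t3.png

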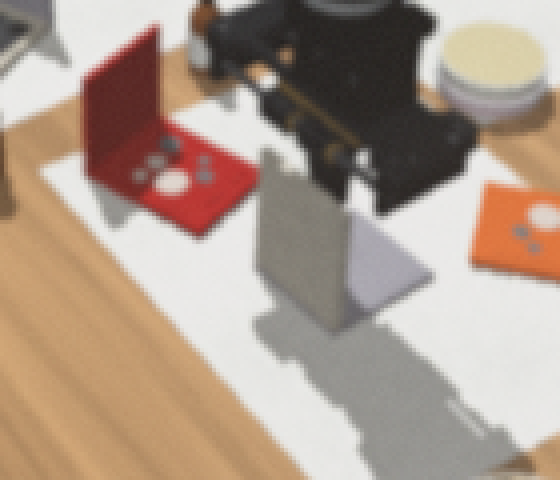

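The tall stand is upright on its foot and nothing is touching it. I'll lift straight up and move to the wide stand.

```bash
python3 -m handwheel '[{"x":-0.006,"y":0,"z":-0.02,"wx":0,"wy":0,"wz":0},{"x":-0.006,"y":0,"z":-0.06,"wx":0,"wy":0,"wz":0},{"x":-0.006,"y":0,"z":-0.10,"wx":0,"wy":0,"wz":0},{"x":-0.006,"y":0,"z":-0.14,"wx":0,"wy":0,"wz":0},{"x":-0.006,"y":0,"z":-0.14,"wx":0,"wy":0,"wz":0}]'
python3 -c "
from h import *
go(.4475,.151,.21,22.5)"
```

```text
time: 4.8
position: [0.5295, -0.2438, 0.2216]
tool_rot: [-0.036, 3.129, -0.005]
ft_force: [0.9, -1.4, 0.6]
grip_width: 0.006
grip_force: 0.0
shift mm [ 73.1 396.6   9.4] turn deg [ -0.33   0.68 -21.18] t 4.8 pos [ 0.5295 -0.2438  0.2216] F [ 0.93 -1.43  0.55]
```

```bash
python3 -m handwheel '[{"x":0.070,"y":0.395,"z":0,"wx":0,"wy":0,"wz":-21.1},{"x":0.070,"y":0.395,"z":0,"wx":0,"wy":0,"wz":-21.1},{"x":0.070,"y":0.395,"z":0,"wx":0,"wy":0,"wz":-21.1},{"x":0.070,"y":0.395,"z":0,"wx":0,"wy":0,"wz":-21.1},{"x":0.070,"y":0.395,"z":0,"wx":0,"wy":0,"wz":-21.1},{"x":0.070,"y":0.395,"z":0,"wx":0,"wy":0,"wz":-21.1},{"x":0.070,"y":0.395,"z":0,"wx":0,"wy":0,"wz":-21.1},{"x":0.070,"y":0.395,"z":0,"wx":0,"wy":0,"wz":-21.1},{"x":0.070,"y":0.395,"z":0,"wx":0,"wy":0,"wz":-21.1},{"x":0.070,"y":0.395,"z":0,"wx":0,"wy":0,"wz":-21.1}]'
python3 -c "
from h import *
go(.4475,.151,.064,22.5)"
```

```text
time: 5.63
position: [0.4448, 0.1565, 0.2134]
tool_rot: [-0.618, 3.08, 0.003]
ft_force: [1.0, 0.7, -0.4]
grip_width: 0.005
grip_force: 0.0
shift mm [ -0.3  -6.4 149.3] turn deg [0.11 0.04 0.21] t 5.6333 pos [0.4448 0.1565 0.2134] F [ 1.01  0.71 -0.38]
```

```bash
python3 -m handwheel '[{"x":0,"y":-0.003,"z":0,"wx":0,"wy":0,"wz":0},{"x":0,"y":-0.003,"z":0,"wx":0,"wy":0,"wz":0},{"x":0,"y":-0.003,"z":0.04,"wx":0,"wy":0,"wz":0},{"x":0,"y":-0.003,"z":0.08,"wx":0,"wy":0,"wz":0},{"x":0,"y":-0.003,"z":0.12,"wx":0,"wy":0,"wz":0},{"x":0,"y":-0.003,"z":0.15,"wx":0,"wy":0,"wz":0},{"x":0,"y":-0.003,"z":0.15,"wx":0,"wy":0,"wz":0},{"x":0,"y":-0.003,"z":0.15,"wx":0,"wy":0,"wz":0}]'
python3 -c "
from h import *
go(.4475,.151,.064,22.5)
go(.4935,.170,.064,22.5)"
```

```text
time: 6.3
position: [0.4471, 0.1471, 0.0627]
tool_rot: [0.607, -3.079, 0.003]
ft_force: [0.3, 0.2, 0.6]
grip_width: 0.007
grip_force: 0.0
shift mm [-1.8  3.5 -1.3] turn deg [-0.06 -0.18 -0.2 ] t 6.3 pos [0.4471 0.1471 0.0627] F [0.28 0.19 0.55]
shift mm [-51.6   3.6  -1.4] turn deg [-0.06 -0.18 -0.2 ] t 6.3 pos [0.4471 0.1471 0.0627] F [0.28 0.19 0.55]
```

```bash
python3 -m handwheel '[{"x":-0.015,"y":0.003,"z":-0.001,"wx":0,"wy":0,"wz":0},{"x":-0.028,"y":0.003,"z":-0.001,"wx":0,"wy":0,"wz":0},{"x":-0.034,"y":0.003,"z":-0.001,"wx":0,"wy":0,"wz":0},{"x":-0.038,"y":0.003,"z":-0.001,"wx":0,"wy":0,"wz":0},{"x":-0.042,"y":0.003,"z":-0.001,"wx":0,"wy":0,"wz":0},{"x":-0.046,"y":0.003,"z":-0.001,"wx":0,"wy":0,"wz":0},{"x":-0.050,"y":0.003,"z":-0.001,"wx":0,"wy":0,"wz":0},{"x":-0.054,"y":0.003,"z":-0.001,"wx":0,"wy":0,"wz":0},{"x":-0.058,"y":0.003,"z":-0.001,"wx":0,"wy":0,"wz":0},{"x":-0.062,"y":0.003,"z":-0.001,"wx":0,"wy":0,"wz":0}]'
python3 - <<'E'
from h import *
from bench import ctrl
import cv2
go(.5335,.1866,.064,22.5)
b=ctrl.get_image('side')['image'][130:250,200:340,::-1]
cv2.imwrite('pics/w1.png',cv2.resize(b,(560,480),interpolation=3))
E
```

```text
time: 7.13
position: [0.5041, 0.1758, 0.0643]
tool_rot: [0.612, -3.081, -0.0]
ft_force: [-0.9, -0.5, -1.8]
grip_width: 0.004
grip_force: 0.1
shift mm [-31.3  -1.3   0.3] turn deg [ 0.01 -0.   -0.04] t 7.1333 pos [0.5041 0.1758 0.0643] F [-0.87 -0.54 -1.8 ]
```

View pics/w1.png

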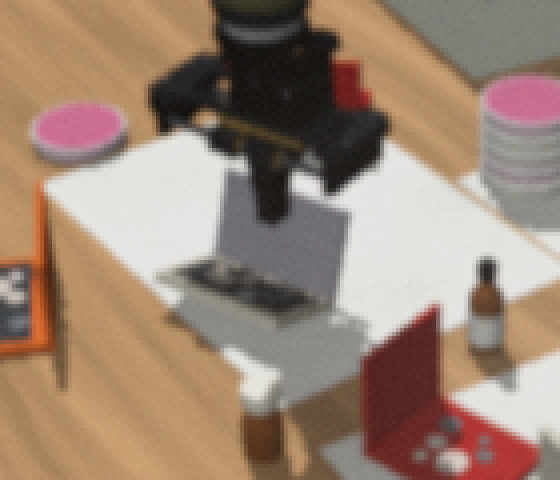

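The wide stand is pivoting evenly. I'll continue.

```bash
python3 -m handwheel '[{"x":-0.004,"y":0,"z":0,"wx":0,"wy":0,"wz":0},{"x":-0.008,"y":0,"z":0,"wx":0,"wy":0,"wz":0},{"x":-0.012,"y":0,"z":0,"wx":0,"wy":0,"wz":0},{"x":-0.016,"y":0,"z":0,"wx":0,"wy":0,"wz":0},{"x":-0.019,"y":0,"z":0,"wx":0,"wy":0,"wz":0},{"x":-0.022,"y":0,"z":0,"wx":0,"wy":0,"wz":0},{"x":-0.025,"y":0,"z":0,"wx":0,"wy":0,"wz":0},{"x":-0.025,"y":0,"z":0,"wx":0,"wy":0,"wz":0},{"x":-0.025,"y":0,"z":0,"wx":0,"wy":0,"wz":0},{"x":-0.025,"y":0,"z":0,"wx":0,"wy":0,"wz":0}]'
python3 - <<'E'
from h import *
from bench import ctrl
import cv2
go(.5335,.1866,.064,22.5)
b=ctrl.get_image('side')['image'][130:250,200:340,::-1]
cv2.imwrite('pics/w2.png',cv2.resize(b,(560,480),interpolation=3))
E
```

```text
time: 8.02
position: [0.5268, 0.1852, 0.0644]
tool_rot: [0.612, -3.081, 0.0]
ft_force: [-0.1, -0.9, -0.2]
grip_width: 0.005
grip_force: 0.0
shift mm [-6.7 -1.2  0.3] turn deg [ 0.   -0.01 -0.04] t 8.0167 pos [0.5268 0.1852 0.0644] F [-0.06 -0.9  -0.22]
```

View pics/w2.png

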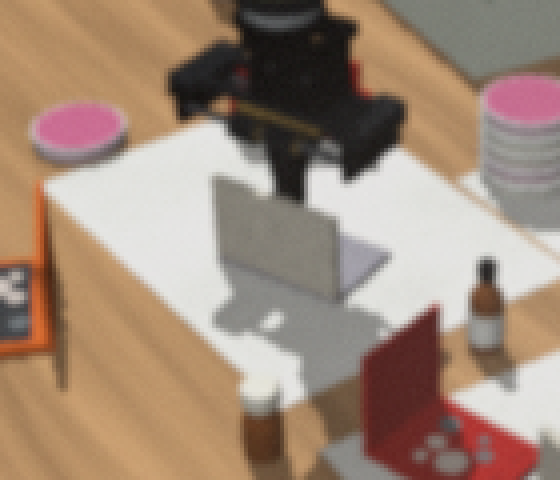

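The wide stand is upright as well. I'll lift clear and check the whole scene.

```bash
python3 -m handwheel '[{"x":-0.005,"y":0,"z":-0.02,"wx":0,"wy":0,"wz":0},{"x":-0.005,"y":0,"z":-0.06,"wx":0,"wy":0,"wz":0},{"x":-0.005,"y":0,"z":-0.10,"wx":0,"wy":0,"wz":0},{"x":-0.005,"y":0,"z":-0.14,"wx":0,"wy":0,"wz":0},{"x":-0.005,"y":0,"z":-0.18,"wx":0,"wy":0,"wz":0},{"x":-0.005,"y":0,"z":-0.18,"wx":0,"wy":0,"wz":0},{"x":-0.005,"y":0,"z":-0.18,"wx":0,"wy":0,"wz":0},{"x":-0.005,"y":0,"z":-0.18,"wx":0,"wy":0,"wz":0}]'
python3 - <<'E'
from bench import ctrl
import cv2
cv2.imwrite('pics/end.png',ctrl.get_image('side')['image'][:,:,::-1])
E
```

```text
time: 8.73
position: [0.5312, 0.187, 0.244]
tool_rot: [0.612, -3.081, -0.0]
ft_force: [-1.0, 0.5, -1.4]
grip_width: 0.006
grip_force: 0.0
```

View pics/end.png

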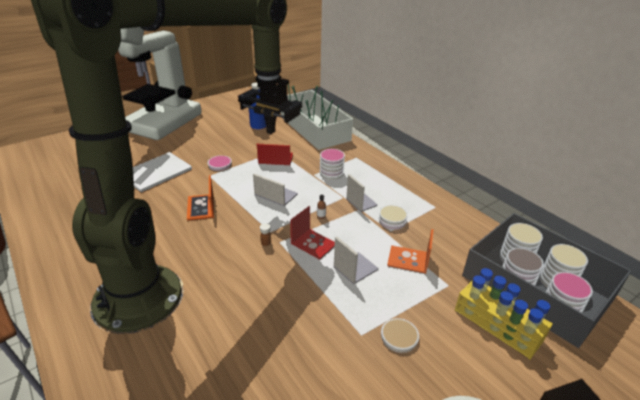

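Both stands are upright, at about (272,190) and (352,262). Everything else is where it was and the gripper is clear.

```bash
python3 -c "
from bench import ctrl
print(ctrl.close_job())"
```

```text
the job is handed in; nothing more can be done
None
```

I tipped both fallen stands back onto their feet close to where they lay, left everything else where it was, and handed the job in at about 9 s of robot time.

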